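Clamp the tall jar in the ratchet jar clamp

TASK

Stand the tall, narrow glass jar upright in the jar clamp, close in front of its stop block. Then take the clamp's upright handle and pump it to and fro, one click per full stroke, until the spring pad presses the jar firmly on the stop, so that its lid can be twisted off later: stop as soon as the handle has clearly stiffened, because a hard squeeze cracks the glass. Leave the lever swung back at its rest end, let go, and leave everything else on the bench where it is.

Things in the scene. Friction and masses are not known exactly. Their poses are not given: they have to be found in the camera images.
- clamp: ratchet clamp bolted to the bench; origin: centre of its steel base plate's underside (plate 150 x 360 x 10 mm; a jar stands on its top, z=10 mm). From y=-143 to -57 mm a grey gear housing, under a ratchet wheel and lever that turn about a vertical axis through (0,-100) mm. From the housing a bar with a black vee spring pad (z 22 to 68 mm) comes out along +y, towards the stop.
- stop: fixed stop block of the clamp, set anew each time along the plate; origin: midway along the foot of its flat rubber face, on the level of the clamp's origin; axes as the clamp's; the face looks along -y to the pad, is 80 mm wide (x), reaches up to 67 mm (knob behind it 78 mm). At the start there is 12 to 35 mm more room between pad and stop than the 54 mm jar needs.
- grip (a point): point on the axis of the clamp's upright black grip, a round post 18 mm across, from z=89 to 155 mm, at the end of the lever, 110 mm from the lever's axis; this point is at z=131 mm. Lever at rest: the grip is at (-110,-91) mm in the clamp's frame.
- lever (a joint): angle of the ratchet lever: 0 rest, 0.40 end stop (rad), anticlockwise from above, so the grip swings towards the clamp's -y. One stroke past 0.35 and back below 0.02 moves the pad one tooth, 8 mm; the lever stays where left. Handle pull near the stroke's end: about 1.5 N idle, plus 0.23 N per N on the jar, smoothly rising; going back takes 3 N. Do not lean on the end stops.
- jar: the tall glass jar with a steel lid, 54 mm across, lid too, and 115 mm high; origin: centre of its underside. About 0.2 kg. The pad's spring gives 2.5 N per mm, so each tooth after first touch adds 20 N; 25 to 55 N on the jar is a firm hold, it cracks above 70 N (spring bottomed).
- squat_jar: a wider, lower jar with a steel lid, 76 mm across and 75 mm high, not wanted; origin: centre of its underside
- dish: grey dish, 120 mm across, 35 mm high; origin: centre of its underside
- can: empty aluminium can, 66 mm across, 115 mm high; origin: centre of its underside
- can2: second empty aluminium can, same size; origin: centre of its underside
- spare_lid: loose steel lid, 66 mm across, 12 mm high, lying on the bench; origin: centre of its underside
There are look-alikes about, which are no part of the job. Leave any green, turquoise or yellow look-alike of the jar alone.

How it is judged (in metres and radians):
On the way, in this order (a step that is already met when the one before it is completed fails the run):
1. the tall jar stands upright on the clamp's plate in front of the stop, released (x of jar in the frame of stop between -0.02 and 0.02 m and y of jar in the frame of stop between -0.055 and -0.02 m and z of jar in the frame of clamp between 0.006 and 0.014 m and angle between jar's own z axis and vertical below 0.08 rad and contact force between the fingers and jar below 0.5 N), for 0.2 s.
2. the lever has been swung through a full stroke (value of joint lever above 0.33 rad), for 0.02 s.
3. the lever is back at rest (value of joint lever below 0.05 rad), for 0.02 s.
4. the lever has been swung through a second full stroke (value of joint lever above 0.33 rad), for 0.02 s.
At the end, for the whole second after the job is handed in: the tall jar stands upright (within 0.08 rad) on the clamp's plate, within 15 mm of the stop's middle, pressed on the stop with 18 to 65 N; the lever is back within 0.06 rad of rest; the other jar, dish, cans and loose lid lie within 30 mm of where they were (contact force between jar and stop between 18 and 65 N and x of jar in the frame of stop between -0.015 and 0.015 m and y of jar in the frame of stop between -0.04 and -0.02 m and z of jar in the frame of clamp between 0.006 and 0.014 m and angle between jar's own z axis and vertical below 0.08 rad and value of joint lever below 0.06 rad and linear speed of jar below 0.01 m/s and distance of each of squat_jar, dish, can, can2, spare_lid from where it was at the start of the episode below 0.03 m); the robot touches nothing.
It fails at once if the jar is squeezed with over 70 N (the glass cracks) (contact force between jar and stop above 70 N).
It fails at once if the other jar, the dish, a can or the loose lid is knocked over 30 mm away (distance of any of squat_jar, dish, can, can2, spare_lid from where it was at the start of the episode above 0.03 m).
It also fails if it takes over 72 s, if anything falls off the work surface, if the arm or the gripper's body presses on something with over 40 N, if the wrist force passes 120 N, or if a joint passes its speed limit or range.

ROBOT

A 7-joint arm with a two-finger parallel gripper is mounted at the origin on the work surface. World frame = base frame: x ahead of the robot, y to its left, z up, the work surface at z = 0. Lengths are in mm, angles in degrees, forces in N, time in s.
With the tool pointing down it reaches from about 350 to 900 mm from the base axis. Payload 7.2 kg.
Tool frame: the origin (TCP) lies at the very end of the fingers, on their centre line; the grasp point (between the pads) lies 19 mm behind it; z points along the fingers, y is the line along which they close (so a half turn about z gives the same grasp; the last joint's range is limited). The gripper opens to 88 mm and grips with 3 to 60 N. Pads are 20 mm wide; open, the fingers measure 115 mm over their backs; the gripper's body (75 mm by 178 mm) begins 61 mm behind the grasp point.
Start: joints at [-79.595, 23.554, -0.728, 91.456, 0.321, 64.991, -4.71], TCP at [154.516, 605.602, 222.653] pointing down, gripper open.
Joint ranges: [-169.25, 169.25], [-16.82, 113.86], [-84.01, 82.57], [7.8, 145.47], [-59.2, 239.2], [7.22, 106.19], [-163.78, 163.78]. Speed limits (degrees/s): [136.94, 136.94, 172.46, 172.46, 180, 180, 180].

INTERFACE

Orientations are given as a 3x3 rotation matrix whose columns are the frame's x, y, z axes.
In Python, from rig import * gives the robot as it stands.
- The arm moves only by the tool servo_tool, never from a script. Its argument "targets" is a list of rows, each a list of 6 numbers: the shift along the world's x, y, z in units of 0.15 m (1.0 is 0.15 m), then the turn, a rotation vector about the world's x, y, z in units of 90 degrees (1.0 is 90 degrees). In form: [[tx, ty, tz, ax, ay, az], ...]. A call has 1 to 12 rows; each row is the pose to reach, as a shift and turn from the pose commanded when the call began; what a row does not reach only later rows make up. A row lasts 1/10 s, in which the tool goes at most 50 mm and 8.59 degrees, less where a joint would pass 70% of its speed; a pose out of reach is approached as far as the arm can. A call with a number of a shift or a turn outside -1 to 1 is refused whole. A call with a gripper value outside its range is refused whole. "gripper" is the opening, from 0 (shut) to 1 (fully open), set as the call begins (left out, the last holds). The fingers move at their own pace and stop on an object; the grip force is fixed at half the most. Time passes only in rows, so rows that repeat a pose let the fingers close. It gives the time, the measured TCP pose, the force, the opening and the grip force at its end, in the units of the state.
- get_obs(): the state, without advancing time (a new reading comes with each control period).
- snapshot(name): name is "scene" or "top" or "wrist"; returns the picture (480x640x3 uint8, red, green, blue); there is no depth.
- calibration(name): a dict with "camera_matrix" (3x3 intrinsics, pixels), "rvec" (rotation vector, rad) and "tvec" (3), from world to camera coordinates, as OpenCV has them. Camera axes: x right, y down, z forward; pixel columns grow to the right and rows downward; lengths in mm; the calibration is good to about 2 mm. The wrist camera is an equidistant fisheye: a pixel r from the principal point sees the ray r / f radians off the axis. A picture is of the moment at which its call begins: read the wrist's pose just before it. calibration takes no time and is no camera call; for the wrist camera it gives the pose at the moment of the call.
- sign_off(): hands the job in; it is judged then, once.
The state is a dict: "time": time; "q": joint angles; "qd": joint speeds; "effort": joint torques, N m; "tool_pos": TCP position; "tool_rot": TCP orientation; "ft_force": force on the tool from outside, world axes, zero at the start; "wrist_torque": the same for the moment, N m; "width": opening from 0.0 (shut) to 1.0 (fully open); "gripper_force": force on a finger pad.
Only numpy, scipy, OpenCV 4.12 (cv2) and the standard library are available. Lean on these libraries where they do the work, as an engineer would, in place of code of your own. Each camera call takes 0.05 s, during which the arm holds its last target. There are 200 camera calls.

## Working session

There is one attempt and no reset: what is moved stays moved. The work goes in short steps, Python scripts to look and compute and a tool call to move; the robot and the scene stay as the last step left them, time stands still between calls to the robot, and variables do not carry over. Pictures are saved under pics/ and viewed, at most 10 in all, crops included, and the job is handed in when it is done.

Besides the shell and the picture viewer there is one more tool, called after "Call:" in YAML: its name, and indented under it one key for each argument. servo_tool: Moves the arm, as the interface text tells. Its arguments: {"type":"object","properties":{"targets":{"type":"array","items":{"type":"array","items":{"type":"number"}}},"gripper":{"type":"number"}},"required":["targets"]}

```bash
mkdir -p pics; ls; python3 - <<'E'
from rig import *
import cv2,numpy as np
for n in("scene","top"):
    im=snapshot(n);cv2.imwrite(f"pics/{n}0.png",cv2.cvtColor(im,cv2.COLOR_RGB2BGR))
    c=calibration(n);R=cv2.Rodrigues(np.array(c["rvec"],float))[0];print(n,c["camera_matrix"],-R.T@np.array(c["tvec"]).ravel())
o=get_obs();print(o["time"],o["tool_pos"],o["tool_rot"],o["width"],o["ft_force"])
E
```

```text
pics
scene [[591.56507233   0.         316.46753146]
 [  0.         591.56507233 244.71795562]
 [  0.           0.           1.        ]] [1603.48040381 -266.91728109 1090.56783247]
top [[510.17353879   0.         326.74156669]
 [  0.         510.17353879 239.36838454]
 [  0.           0.           1.        ]] [ 473.73308641   33.27676975 1400.82328227]
0.1 [154.43407924 605.11988878 221.89019873] [[-9.68969852e-01  2.47178803e-01 -2.56320819e-04]
 [ 2.47178909e-01  9.68968747e-01 -1.46776974e-03]
 [-1.14434703e-04 -1.48558173e-03 -9.99998890e-01]] 0.9998043307002947 [-0.61287069 -0.50156883 -0.27833176]
```

View pics/scene0.png

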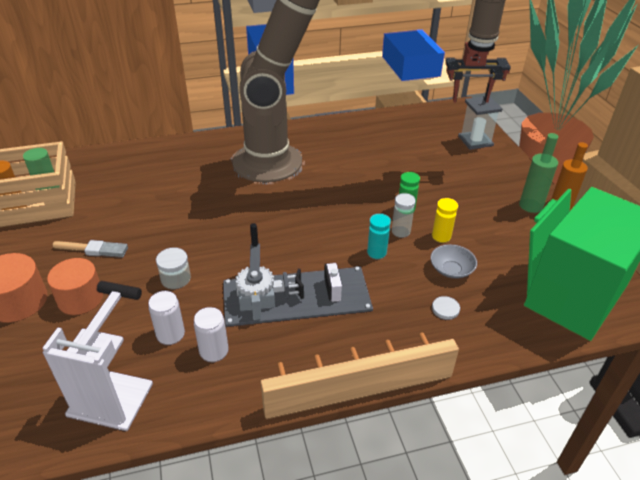

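View pics/top0.png

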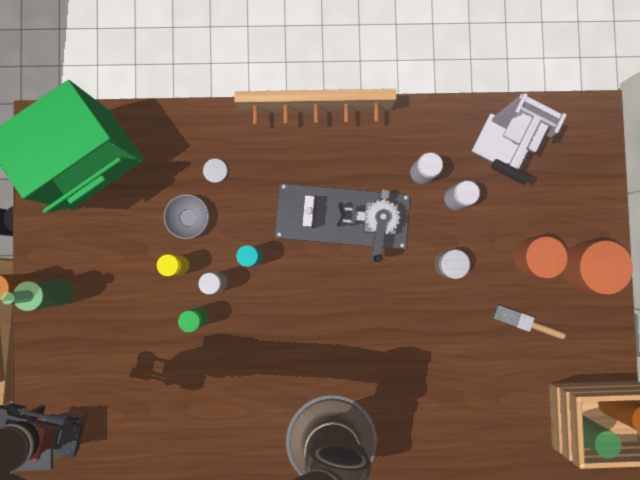

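The scene holds these jar-like things. Top-view pixels come first, then scene pixels:

| Thing | Top | Scene |
|---|---|---|
| Clear tall jar, white/steel lid | (209,284) | (403,215) |
| Turquoise look-alike | (249,256) | (378,237) |
| Yellow look-alike | (170,265) | (445,220) |
| Green look-alike | (190,321) | (409,190) |
| Squat jar | (454,264) | (173,268) |
| Cans | (427,167), (463,195) | (166,318), (211,334) |

I choose the clear jar at top (209,284). The clamp plate is at top (343,217), with the stop at (309,210) and the grip at (377,257). Next I measure and check the choice in one close crop.

```bash
cat > h.py <<'E'
from rig import *
import cv2,numpy as np
def cal(n):
    c=calibration(n);R=cv2.Rodrigues(np.array(c["rvec"],float))[0];t=np.array(c["tvec"],float).ravel();return np.array(c["camera_matrix"],float),R,t
def ray(C,n,uv):
    K,R,t=C;p=(np.array(uv,float)-K[:2,2])/K[0,0]
    if n=="wrist":
        r=np.hypot(*p);d=np.array([*(p/max(r,1e-9)*np.sin(r)),np.cos(r)])
    else:d=np.array([*p,1.])
    return -R.T@t,R.T@d
def onz(C,n,uv,z):
    o,d=ray(C,n,uv);return (o+d*(z-o[2])/d[2])[:2]
E
python3 - <<'E'
from h import *
a=cv2.imread("pics/top0.png");b=cv2.imread("pics/scene0.png")
T=cal("top");S=cal("scene")
for n,u,z in[("jarlid",(209,284),115),("turq",(249,256),115),("yel",(170,265),115),("green",(190,321),115),("squat",(454,262),75),("grip",(377,258),155),("c1",(281,186),10),("c2",(410,194),10),("c3",(405,249),10),("c4",(276,238),10)]:print(n,onz(T,"top",u,z).round())
print("scene jar lid",onz(S,"scene",(404,201),115).round(),"grip top",onz(S,"scene",(253,227),155).round())
# jar lid blob
hsv=cv2.cvtColor(a,cv2.COLOR_BGR2HSV)
m=((hsv[...,1]<60)&(hsv[...,2]>120)).astype(np.uint8);m[:260]=0;m[305:]=0;m[:,:190]=0;m[:,230:]=0
c=max(cv2.findContours(m,0,1)[0],key=cv2.contourArea);print("lid",cv2.minEnclosingCircle(c),54/((1400.8-115)/510.2))
(x,y),r=cv2.minEnclosingCircle(c);print(onz(T,"top",(x,y),115))
A=cv2.resize(a[180:340,150:430],None,fx=2.8,fy=2.8,interpolation=cv2.INTER_CUBIC)
B=cv2.resize(b[170:330,210:490],None,fx=2.8,fy=2.8,interpolation=cv2.INTER_CUBIC)
cv2.imwrite("pics/crop1.png",A);cv2.imwrite("pics/crop2.png",B)
E
```

```text
jarlid [434. 299.]
turq [501. 198.]
yel [484. 395.]
green [343. 348.]
squat [ 472. -330.]
grip [ 487. -119.]
c1 [693. 121.]
c2 [ 663. -233.]
c3 [ 511. -214.]
c4 [550. 137.]
scene jar lid [447. 291.] grip top [ 500. -127.]
lid ((208.7558135986328, 283.0581359863281), 11.283660888671875) 21.426971535230987
[436.04422046 299.71528023]
```

View pics/crop1.png

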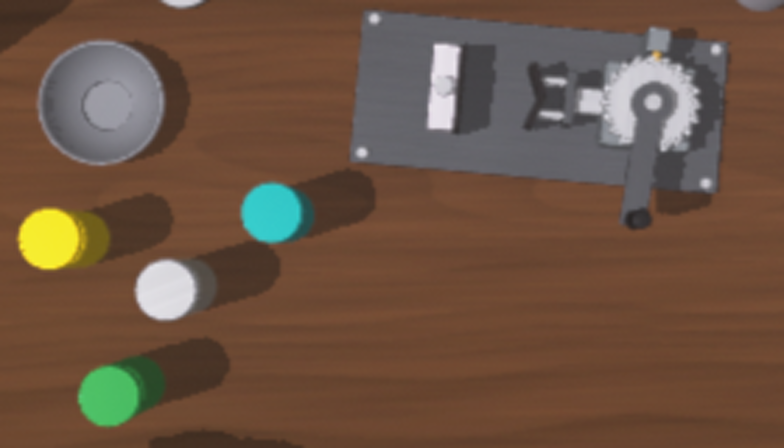

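View pics/crop2.png

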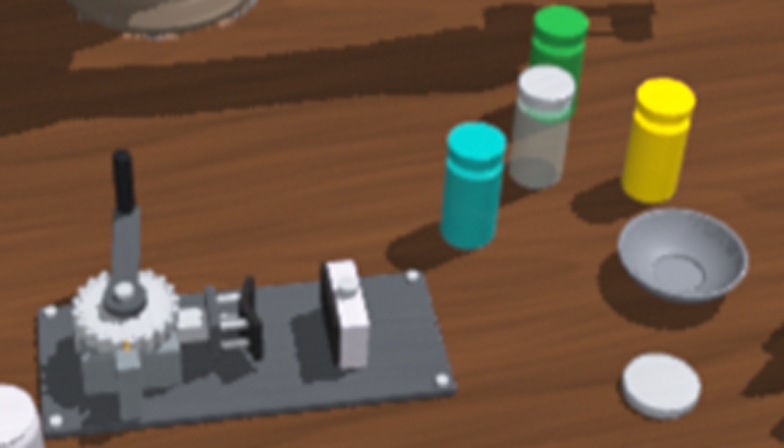

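The crops confirm it. The clear jar with the steel lid is at crop1 (167,290) and crop2 (545,95), and the others are coloured. The clamp is tilted about 5°, with the stop face near crop1 (460,88) and the pad near (532,97). I move over the jar and turn the fingers towards the clamp's x axis.

Call:
servo_tool:
  targets:
    - [0.2,-0.2,0,0,0,-0.09]
    - [0.4,-0.4,0,0,0,-0.18]
    - [0.6,-0.6,0,0,0,-0.27]
    - [0.8,-0.8,0,0,0,-0.36]
    - [0.95,-0.95,0,0,0,-0.45]
    - [0.95,-0.95,0,0,0,-0.45]

```text
time: 0.7
tool_pos: [301.2, 459.1, 222.7]
tool_rot: [[-0.567, 0.824, 0.002], [0.824, 0.567, -0.002], [-0.002, 0.0, -1.0]]
ft_force: [0.1, -1.0, 0.2]
width: 1.0
gripper_force: 0.0
```

Call:
servo_tool:
  targets:
    - [0.2,-0.2,0,0,0,-0.09]
    - [0.4,-0.4,0,0,0,-0.18]
    - [0.6,-0.6,0,0,0,-0.27]
    - [0.8,-0.8,0,0,0,-0.36]
    - [0.9,-0.95,0,0,0,-0.45]
    - [0.9,-0.95,0,0,0,-0.45]
    - [0.9,-0.95,0,0,0,-0.45]

```text
time: 1.4
tool_pos: [431.6, 321.1, 222.4]
tool_rot: [[0.09, 0.996, -0.001], [0.996, -0.09, 0.0], [-0.0, -0.001, -1.0]]
ft_force: [-0.4, -0.4, -0.3]
width: 0.999
gripper_force: 0.0
```

```bash
python3 - <<'E'
from h import *
o=get_obs();C=cal("wrist");im=snapshot("wrist");cv2.imwrite("pics/w1.png",cv2.cvtColor(im,cv2.COLOR_RGB2BGR))
np.savez("pics/w1.npz",K=C[0],R=C[1],t=C[2]);print(o["time"],o["tool_pos"],o["tool_rot"].__repr__(),o["q"],C[0],-C[1].T@C[2])
# plate fit
a=cv2.imread("pics/top0.png");T=cal("top");c=lambda p:(p[0]/2.8+150,p[1]/2.8+180)
for n,p,z in[("rc",(722,117),10),("lc",(356.5,85),10),("face top a",(461,45),67),("face top b",(456,130),67),("padtip",(528,66),68),("padtip2",(526,125),68),("axis",(653,102),85),("grip",(638,218),155)]:print(n,onz(T,"top",c(p),z).round(1))
E
```

```text
1.4 [431.6109783  321.06929034 222.39986866] array([[ 9.04636999e-02,  9.95899588e-01, -5.74648467e-04],
       [ 9.95899753e-01, -9.04637009e-02,  2.43770291e-05],
       [-2.77077538e-05, -5.74497502e-04, -9.99999835e-01]]) [-60.28888757  15.41369658  22.73498613 104.8235644   -6.76236349
  61.10418421 -40.20071939] [[371.64829954   0.         318.1833449 ]
 [  0.         371.64829954 241.03487566]
 [  0.           0.           1.        ]] [438.92790809 405.0323642  385.37502863]
rc [ 586.  -224.6]
lc [625.9 132.3]
face top a [655.1  29.5]
face top b [575.2  36.2]
padtip [633.7 -32.8]
padtip2 [578.2 -29.4]
axis [ 595.4 -147. ]
grip [ 487.6 -121. ]
```

View pics/w1.png

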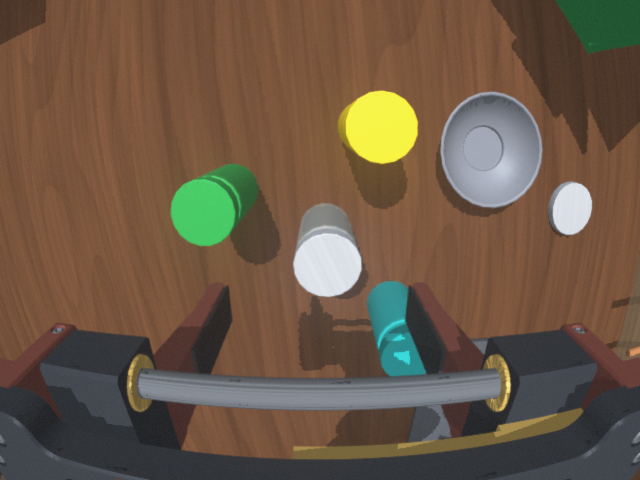

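The wrist view shows the clear jar's lid at about (327,263), between green (204,211), yellow (380,127) and turquoise (400,340). I compute its position from that.

```bash
python3 - <<'E'
from h import *
d=np.load("pics/w1.npz");C=(d["K"],d["R"],d["t"]);a=cv2.imread("pics/w1.png");h=cv2.cvtColor(a,cv2.COLOR_BGR2HSV)
m=((h[...,1]<40)&(h[...,2]>170)).astype(np.uint8);m[:,:280]=0;m[:,380:]=0;m[:215]=0;m[310:]=0
c=max(cv2.findContours(m,0,1)[0],key=cv2.contourArea)
P=np.array([onz(C,"wrist",p,115) for p in c[:,0]],np.float32)
print(cv2.minEnclosingCircle(P),cv2.minEnclosingCircle(c))
E
```

```text
((436.0119323730469, 300.98358154296875), 29.530813217163086) ((326.7841491699219, 260.97808837890625), 35.4532356262207)
```

Call:
servo_tool:
  targets:
    - [0.03,-0.14,0,0,0,0]
    - [0.03,-0.14,-0.2,0,0,0]
    - [0.03,-0.14,-0.45,0,0,0]
    - [0.03,-0.14,-0.7,0,0,0]
    - [0.03,-0.14,-0.9,0,0,0]
    - [0.03,-0.14,-1,0,0,0]
    - [0.03,-0.14,-1,0,0,0]

```text
time: 2.15
tool_pos: [434.0, 300.3, 70.3]
tool_rot: [[0.088, 0.996, -0.004], [0.996, -0.088, -0.003], [-0.003, -0.004, -1.0]]
ft_force: [-0.9, 0.3, -0.6]
width: 1.0
gripper_force: 0.0
```

Call:
servo_tool:
  targets:
    - [0,0,-0.07,0,0,0]
    - [0,0,-0.07,0,0,0]
    - [0,0,-0.07,0,0,0]

```text
time: 2.45
tool_pos: [436.6, 300.2, 62.7]
tool_rot: [[0.092, 0.996, 0.001], [0.996, -0.092, 0.001], [0.001, 0.0, -1.0]]
ft_force: [1.0, 0.0, 0.8]
width: 1.002
gripper_force: 0.0
```

Call:
servo_tool:
  targets:
    - [0,0,0,0,0,0]
    - [0,0,0,0,0,0]
    - [0,0,0,0,0,0]
    - [0,0,0,0,0,0]
    - [0,0,0,0,0,0]
    - [0,0,0,0,0,0]
    - [0,0,0,0,0,0]
    - [0,0,0,0,0,0]
  gripper: 0.4

```text
time: 3.25
tool_pos: [436.6, 299.6, 62.3]
tool_rot: [[0.093, 0.996, 0.0], [0.996, -0.093, 0.0], [0.0, 0.0, -1.0]]
ft_force: [-0.2, -0.7, 2.0]
width: 0.613
gripper_force: 30.0
```

Call:
servo_tool:
  targets:
    - [0,0,0.1,0,0,0]
    - [0,0,0.3,0,0,0]
    - [0,0,0.55,0,0,0]
    - [0,0,0.8,0,0,0]
    - [0.1,-0.1,1,0,0,0]
    - [0.25,-0.3,1,0,0,0]
    - [0.4,-0.5,1,0,0,0]
    - [0.55,-0.75,1,0,0,0]
    - [0.6,-0.95,1,0,0,0]
    - [0.6,-1,1,0,0,0]

```text
time: 4.25
tool_pos: [527.5, 144.8, 211.9]
tool_rot: [[0.098, 0.995, 0.0], [0.995, -0.098, -0.002], [-0.002, 0.0, -1.0]]
ft_force: [0.7, -0.6, -1.5]
width: 0.612
gripper_force: 30.0
```

Call:
servo_tool:
  targets:
    - [0.1,-0.2,0.1,0,0,0]
    - [0.25,-0.45,0.2,0,0,0]
    - [0.4,-0.7,0.3,0,0,0]
    - [0.55,-0.9,0.3,0,0,0]
    - [0.58,-1,0.3,0,0,0]
    - [0.58,-1,0.3,0,0,0]
    - [0.58,-1,0.3,0,0,0]

```text
time: 4.95
tool_pos: [612.6, 1.2, 256.4]
tool_rot: [[0.092, 0.996, -0.002], [0.996, -0.092, 0.001], [0.001, -0.002, -1.0]]
ft_force: [-0.4, 1.0, -1.7]
width: 0.609
gripper_force: 30.0
```

```bash
python3 - <<'E'
from h import *
o=get_obs();C=cal("wrist");im=snapshot("wrist");cv2.imwrite("pics/w2.png",cv2.cvtColor(im,cv2.COLOR_RGB2BGR))
np.savez("pics/w2.npz",K=C[0],R=C[1],t=C[2]);print(o["time"],o["tool_pos"],o["tool_rot"].__repr__(),o["gripper_force"],-C[1].T@C[2])
E
```

```text
4.95 [612.63423524   1.18695824 256.36101137] array([[ 9.17742479e-02,  9.95778202e-01, -1.80549908e-03],
       [ 9.95779552e-01, -9.17726948e-02,  9.25201042e-04],
       [ 7.55599514e-04, -1.88278870e-03, -9.99997942e-01]]) 29.9984872341156 [620.27032048  85.02665725 419.38962865]
```

View pics/w2.png

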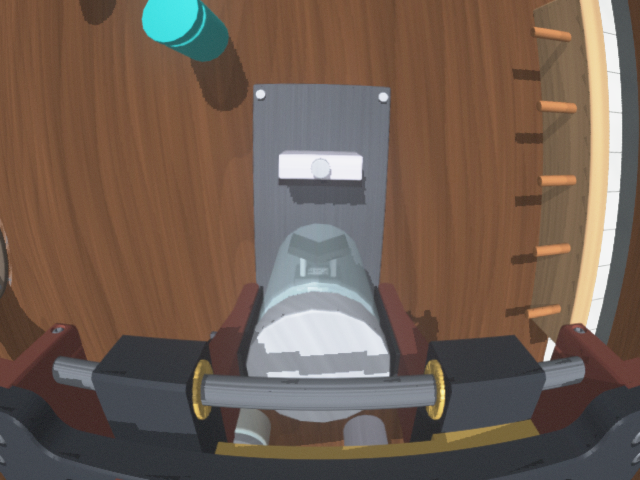

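The jar is held. The stop block's top spans (279,152) to (362,180), with its front edge at row 179–183. The plate's far corners are (255,86) and (390,89), and the pad is visible through the glass at about (318,245).

```bash
python3 - <<'E'
from h import *
d=np.load("pics/w2.npz");C=(d["K"],d["R"],d["t"]);a=cv2.imread("pics/w2.png")
g=cv2.cvtColor(a,cv2.COLOR_BGR2GRAY);print("col300",g[145:200,300]);print("row172",g[172,270:284],g[172,356:370])
f=lambda p,z:onz(C,"wrist",p,z).round(1)
for n,p,z in[("pl far L",(254.5,86),10),("pl far R",(390,88.5),10),("plL",(254,240),10),("plR",(384.5,240),10),("front L",(279,180),67),("front R",(362,182),67),("back L",(279.5,153),67),("back R",(362,154.5),67),("knob",(320,168),78)]:print(n,f(p,z))
v=f((390,88.5),10)-f((254.5,86),10);print(np.hypot(*v),np.degrees(np.arctan2(v[1],v[0])))
E
```

```text
col300 [123 123 124 121 125 141 167 179 180 219 236 240 241 242 243 242 242 242
 241 241 241 241 241 240 240 240 240 240 240 240 240 240 231 181 105  78
  76  77  74  79  80  87  88  89  88  89  87  88  89  88  89  88  89  86
  86]
row172 [125 123 124 123 124 126 126 128 168 227 237 239 239 239] [240 240 240 239 235 204 114  94 117 122 123 121 118 119]
pl far L [555.  137.3]
pl far R [701.5 121.3]
plL [533. -37.]
plR [684.7 -51. ]
front L [577.6  37.5]
front R [656.6  28.3]
back L [581.   63.3]
back R [658.5  54.8]
knob [617.8  46.5]
147.37113014427214 -6.2328562035961665
```

Call:
servo_tool:
  targets:
    - [0,-0.01,-0.15,0,0,0]
    - [0,-0.01,-0.35,0,0,0]
    - [0,-0.01,-0.55,0,0,0]
    - [0,-0.01,-0.72,0,0,0]
    - [0,-0.01,-0.85,0,0,0]
    - [0,-0.01,-0.85,0,0,0]
    - [0,-0.01,-0.85,0,0,0]

```text
time: 5.7
tool_pos: [613.3, -0.3, 130.0]
tool_rot: [[0.091, 0.996, -0.0], [0.996, -0.091, 0.001], [0.0, -0.001, -1.0]]
ft_force: [-0.1, -0.5, -1.2]
width: 0.608
gripper_force: 30.0
```

```bash
python3 - <<'E'
from h import *
o=get_obs();C=cal("wrist");im=snapshot("wrist");cv2.imwrite("pics/w3.png",cv2.cvtColor(im,cv2.COLOR_RGB2BGR))
np.savez("pics/w3.npz",K=C[0],R=C[1],t=C[2]);print(o["time"],o["tool_pos"],o["ft_force"],o["gripper_force"],-C[1].T@C[2])
E
```

```text
5.7 [ 6.13280272e+02 -2.72608355e-01  1.29988219e+02] [-0.12899823 -0.504645   -1.16927833] 29.99823734164238 [620.59819527  83.64134626 292.99093973]
```

View pics/w3.png

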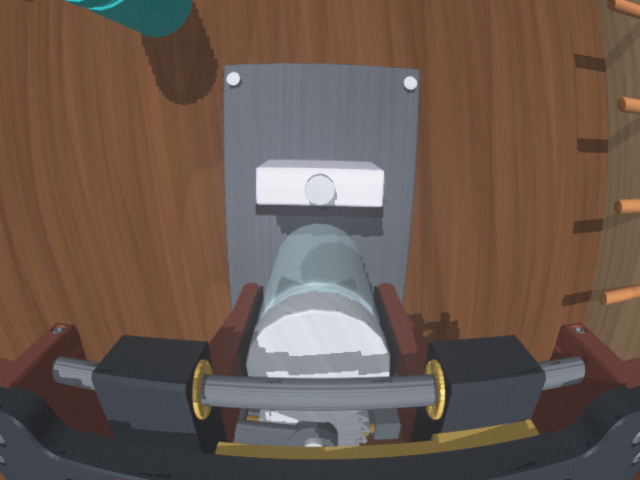

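The jar's base front edge shows at (319,225). The stop's front edge is at row 206, from (257,205) to (383,207).

```bash
python3 - <<'E'
from h import *
d=np.load("pics/w3.npz");C=(d["K"],d["R"],d["t"]);a=cv2.imread("pics/w3.png")
g=cv2.cvtColor(a,cv2.COLOR_BGR2GRAY);print(g[200:232,319],g[200:232,290])
f=lambda p,z:onz(C,"wrist",p,z).round(1)
print(f((257,205.5),67),f((383,207),67),f((319,225),67.7),"dark band end",f((319,210),67))
E
```

```text
[220 221 219 219 202 148  86  74  79  78  77  79  80  80  78  80  84  89
  91  88  89  87  90 104 131 136 134 136 134 134 134 135] [237 237 233 219 169 112  78  79  80  79  79  77  77  78  80  83  89  90
  89  90  88  88  86  87  88  87  86  84  84  87  87  87]
[577.9  38.5] [656.5  30.3] [615.5  22.4] dark band end [616.3  31.9]
```

Call:
servo_tool:
  targets:
    - [0,0.02,-0.1,0,0,0]
    - [0,0.02,-0.22,0,0,0]
    - [0,0.02,-0.33,0,0,0]
    - [0,0.02,-0.375,0,0,0]
    - [0,0.02,-0.375,0,0,0]
    - [0,0.02,-0.375,0,0,0]

```text
time: 6.35
tool_pos: [613.9, 1.2, 73.7]
tool_rot: [[0.093, 0.996, 0.001], [0.996, -0.093, 0.0], [0.0, 0.001, -1.0]]
ft_force: [0.2, -0.3, -1.3]
width: 0.61
gripper_force: 30.0
```

Call:
servo_tool:
  targets:
    - [0,0,-0.008,0,0,0]
    - [0,0,-0.008,0,0,0]

```text
time: 6.55
tool_pos: [613.7, 1.2, 72.4]
tool_rot: [[0.093, 0.996, 0.001], [0.996, -0.093, 0.0], [0.0, 0.001, -1.0]]
ft_force: [1.2, 0.2, -0.6]
width: 0.615
gripper_force: 30.0
```

Call:
servo_tool:
  targets:
    - [0,0,0,0,0,0]
    - [0,0,0,0,0,0]
    - [0,0,0,0,0,0]
    - [0,0,0,0,0,0]
    - [0,0,0,0,0,0]
  gripper: 1.0

```text
time: 7.05
tool_pos: [613.6, 1.1, 72.3]
tool_rot: [[0.093, 0.996, 0.0], [0.996, -0.093, -0.0], [0.0, 0.0, -1.0]]
ft_force: [-0.8, -0.1, 0.4]
width: 0.991
gripper_force: 0.0
```

Call:
servo_tool:
  targets:
    - [0,0,0.05,0,0,0]
    - [0,0,0.2,0,0,0]
    - [0,0,0.4,0,0,0]
    - [0,0,0.65,0,0,0]
    - [0,0,0.9,0,0,0]
    - [0,0,1,0,0,0]
    - [0,0,1,0,0,0]

```text
time: 7.75
tool_pos: [614.8, 1.0, 224.8]
tool_rot: [[0.093, 0.996, 0.005], [0.996, -0.093, 0.001], [0.001, 0.004, -1.0]]
ft_force: [0.0, -0.6, -0.1]
width: 0.996
gripper_force: 0.0
```

```bash
python3 - <<'E'
from h import *
o=get_obs();C=cal("wrist");w=snapshot("wrist")
np.savez("pics/w4.npz",K=C[0],R=C[1],t=C[2]);print(o["time"],o["tool_pos"],-C[1].T@C[2])
s=snapshot("scene");t=snapshot("top")
s=cv2.resize(s[190:330,210:410],None,fx=2,fy=2,interpolation=cv2.INTER_CUBIC)
t2=cv2.resize(t[170:270,260:430],(400,235),interpolation=cv2.INTER_CUBIC)
out=np.zeros((600,800,3),np.uint8);out[:280,:400]=s;out[300:535,:400]=t2;out[:300,400:]=cv2.resize(w,(400,300))
cv2.imwrite("pics/m4.png",cv2.cvtColor(out,cv2.COLOR_RGB2BGR));cv2.imwrite("pics/w4.png",cv2.cvtColor(w,cv2.COLOR_RGB2BGR))
E
```

```text
7.75 [614.75517414   1.00753168 224.75857531] [621.43205067  84.8103559  387.81361379]
```

View pics/m4.png

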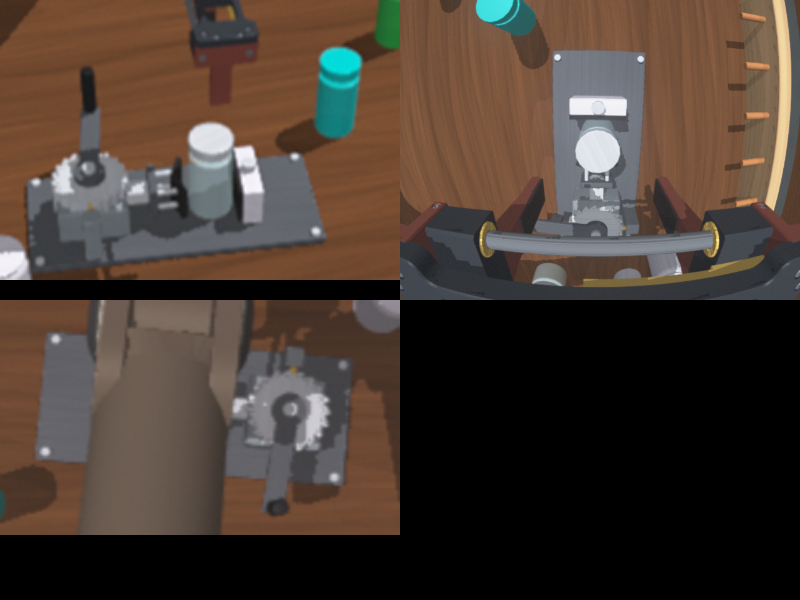

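The jar stands upright and released close in front of the stop: scene inset (210,170), wrist inset (598,150). Next I go over the grip, expected at about (487,-122), with the fingers turned along the stroke.

Call:
servo_tool:
  targets:
    - [-0.1,-0.1,0,0,0,0.09]
    - [-0.25,-0.25,0,0,0,0.18]
    - [-0.4,-0.4,0,0,0,0.27]
    - [-0.55,-0.55,0,0,0,0.36]
    - [-0.7,-0.7,0,0,0,0.45]
    - [-0.85,-0.82,0,0,0,0.54]
    - [-0.85,-0.82,0,0,0,0.63]
    - [-0.85,-0.82,0,0,0,0.72]
    - [-0.85,-0.82,0,0,0,0.81]
    - [-0.85,-0.82,0,0,0,0.9]
    - [-0.85,-0.82,0,0,0,0.92]
    - [-0.85,-0.82,0,0,0,0.92]

```text
time: 9.1
tool_pos: [485.1, -121.7, 220.5]
tool_rot: [[-0.976, 0.216, -0.003], [0.216, 0.976, 0.0], [0.003, -0.0, -1.0]]
ft_force: [0.8, 0.1, 0.2]
width: 0.996
gripper_force: 0.0
```

```bash
python3 - <<'E'
from h import *
o=get_obs();print(o["time"],o["tool_pos"],o["q"],o["tool_rot"][:,1])
C=cal("wrist");K,R,t=C;w=snapshot("wrist")
# where predicted grip top (487,-122.5,155) should appear
p=R@np.array([487,-122.5,155])+t;r=np.hypot(p[0],p[1]);th=np.arctan2(r,p[2]);print("pred",K[:2,2]+K[0,0]*th*p[:2]/r)
g=w.max(2);m=(g<45).astype(np.uint8)
for c in cv2.findContours(m,0,1)[0]:
    if 100<cv2.contourArea(c)<6000:print(cv2.boundingRect(c),cv2.contourArea(c))
cv2.imwrite("pics/w5.png",cv2.cvtColor(w,cv2.COLOR_RGB2BGR));np.savez("pics/w5.npz",K=K,R=R,t=t)
E
```

```text
9.1 [ 485.05126789 -121.72560668  220.52116568] [ -8.81639945  11.53287088  20.27156169 109.57553825  -4.57066716
  59.84497749  90.89331504] [ 2.16385972e-01  9.76307797e-01 -4.42297582e-04]
pred [317.93276992 260.91843271]
(580, 407, 30, 37) 339.0
(132, 402, 48, 47) 925.5
```

View pics/w5.png

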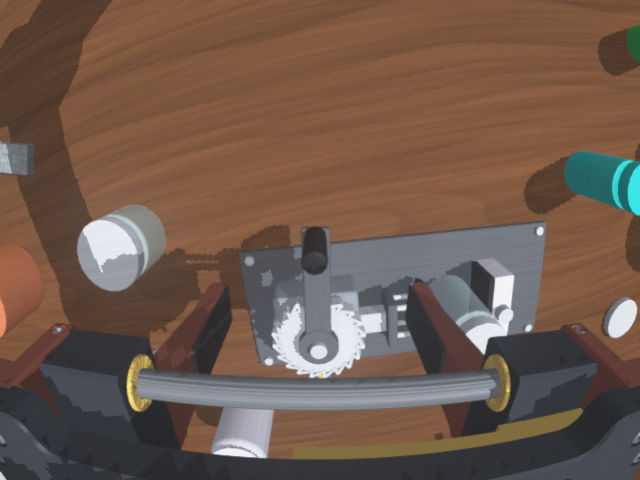

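The grip's top centre shows at about (314,262), against a prediction of (318,261). The wheel hub is at (319,351).

```bash
python3 - <<'E'
from h import *
d=np.load("pics/w5.npz");C=(d["K"],d["R"],d["t"]);w=cv2.imread("pics/w5.png")
print(w[262,294:336].max(1));print(w[240:285,314].max(1))
print(w[250,294:336].max(1))
for c in (313,314,315):print(onz(C,"wrist",(c,262),155))
print(onz(C,"wrist",(319,351),92))
o=get_obs();print(o["tool_pos"],o["time"])
E
```

```text
[ 88  85  87  89  84  87  86  62  57  61  62  63  66  66  63  64  67  65
  66  64  68  66  65  69  68  64  67  67  64  66  69  70  67  81 111 119
 119 132 132 133 131 132]
[ 49  52  51  52  51  53  51  52  49  52  54  58  67  76  75  72  68  67
  69  69  69  65  68  65  67  67  65  64  65  62  57  53  56  54  67 109
 128 129 129 129 131 129 131 130 129]
[108 130 128 130 131 130 130 105  77  53  52  49  49  48  49  53  50  48
  51  54  54  55  53  53  50  53  53  52  51  53  50  52  62 107 127 122
 121 130 132 131 130 132]
[ 487.03992359 -125.83513872]
[ 487.18231974 -125.19245286]
[ 487.32477607 -124.54982477]
[ 599.05235644 -146.50842391]
[ 485.19460698 -121.78122076  220.75962797] 9.15
```

Call:
servo_tool:
  targets:
    - [0.01,-0.02,0,0,0,0]
    - [0.01,-0.02,-0.15,0,0,0]
    - [0.01,-0.02,-0.35,0,0,0]
    - [0.01,-0.02,-0.55,0,0,0]
    - [0.01,-0.02,-0.72,0,0,0]
    - [0.01,-0.02,-0.72,0,0,0]
    - [0.01,-0.02,-0.72,0,0,0]

```text
time: 9.85
tool_pos: [487.4, -125.2, 114.3]
tool_rot: [[-0.976, 0.217, -0.001], [0.217, 0.976, -0.0], [0.001, -0.0, -1.0]]
ft_force: [-0.3, -0.3, -0.0]
width: 1.001
gripper_force: 0.0
```

Call:
servo_tool:
  targets:
    - [0,0,0,0,0,0]
    - [0,0,0,0,0,0]
    - [0,0,0,0,0,0]
    - [0,0,0,0,0,0]
    - [0,0,0,0,0,0]
    - [0,0,0,0,0,0]
    - [0,0,0,0,0,0]
    - [0,0,0,0,0,0]
  gripper: 0.1

```text
time: 10.65
tool_pos: [487.5, -124.9, 114.2]
tool_rot: [[-0.976, 0.217, -0.0], [0.217, 0.976, 0.0], [0.0, 0.0, -1.0]]
ft_force: [0.1, -0.3, 0.2]
width: 0.311
gripper_force: 0.0
```

Call:
servo_tool:
  targets:
    - [0,0,0,0,0,0]
    - [0,0,0,0,0,0]
    - [0,0,0,0,0,0]
    - [0,0,0,0,0,0]

```text
time: 11.05
tool_pos: [487.5, -125.1, 114.2]
tool_rot: [[-0.976, 0.217, -0.0], [0.217, 0.976, -0.0], [-0.0, -0.0, -1.0]]
ft_force: [-0.3, -1.6, -0.9]
width: 0.199
gripper_force: 30.0
```

The fingers hold the 18 mm post at a width of 0.199. First stroke, along the arc to about 0.375 rad, turning with it.

Call:
servo_tool:
  targets:
    - [-0.007,-0.04,0,0,0,0.035]
    - [-0.012,-0.09,0,0,0,0.08]
    - [-0.014,-0.137,0,0,0,0.12]
    - [-0.012,-0.185,0,0,0,0.16]
    - [-0.008,-0.23,0,0,0,0.2]
    - [-0.002,-0.26,0,0,0,0.226]
    - [-0.001,-0.275,0,0,0,0.239]
    - [-0.001,-0.275,0,0,0,0.239]
    - [-0.001,-0.275,0,0,0,0.239]

```text
time: 11.95
tool_pos: [487.2, -166.1, 114.2]
tool_rot: [[-0.988, -0.156, -0.0], [-0.156, 0.988, -0.0], [0.0, 0.0, -1.0]]
ft_force: [-2.8, 0.4, 0.7]
width: 0.2
gripper_force: 30.0
```

```bash
python3 - <<'E'
from h import *
o=get_obs();print(o["time"],o["tool_pos"],o["ft_force"],o["wrist_torque"],o["effort"])
E
```

```text
11.95 [ 487.16405025 -166.09918316  114.1527642 ] [-2.77370653  0.4423544   0.68309351] [ 0.02066132  0.32569361 -0.04614744] [ -0.26986272 -47.03343272   2.88746506 -23.68266642  -0.11690113
  -0.38955124   0.09598209]
```

Call:
servo_tool:
  targets:
    - [-0.007,0.045,0,0,0,-0.039]
    - [-0.013,0.12,0,0,0,-0.104]
    - [-0.011,0.19,0,0,0,-0.165]
    - [-0.003,0.25,0,0,0,-0.217]
    - [0.001,0.275,0,0,0,-0.239]
    - [0.001,0.275,0,0,0,-0.239]
    - [-0.008,0.21,0,0,0,-0.182]
    - [-0.012,0.14,0,0,0,-0.122]
    - [-0.009,0.075,0,0,0,-0.065]
    - [-0.005,0.04,0,0,0,-0.035]
    - [-0.002,0.018,0,0,0,-0.016]
    - [0,0,0,0,0,0]

```text
time: 13.15
tool_pos: [487.1, -165.8, 114.1]
tool_rot: [[-0.987, -0.158, -0.001], [-0.158, 0.987, 0.001], [0.0, 0.001, -1.0]]
ft_force: [-2.5, 1.7, 1.6]
width: 0.198
gripper_force: 30.0
```

```bash
python3 - <<'E'
from h import *
t=snapshot("top");s=snapshot("scene");o=get_obs();print(o["time"],o["tool_pos"],o["ft_force"])
cv2.imwrite("pics/t6.png",t[...,::-1]);cv2.imwrite("pics/s6.png",s[...,::-1])
E
```

```text
13.25 [ 487.15169718 -166.11938925  114.16169302] [-2.07607667  0.26286509  1.32913317]
```

Call:
servo_tool:
  targets:
    - [-0.007,0.045,0,0,0,-0.039]
    - [-0.013,0.12,0,0,0,-0.104]
    - [-0.011,0.19,0,0,0,-0.165]
    - [-0.003,0.25,0,0,0,-0.217]
    - [0.001,0.275,0,0,0,-0.239]
    - [0.001,0.275,0,0,0,-0.239]
    - [-0.008,0.21,0,0,0,-0.182]
    - [-0.012,0.14,0,0,0,-0.122]
    - [-0.009,0.075,0,0,0,-0.065]
    - [-0.005,0.04,0,0,0,-0.035]
    - [-0.002,0.018,0,0,0,-0.016]
    - [0,0,0,0,0,0]

```text
time: 14.45
tool_pos: [487.0, -165.1, 114.1]
tool_rot: [[-0.987, -0.158, -0.001], [-0.158, 0.987, 0.002], [0.001, 0.002, -1.0]]
ft_force: [-3.6, 5.0, 3.5]
width: 0.201
gripper_force: 30.0
```

The handle has started to stiffen, at about 5 N. I check with the fixed scene camera whether the pad bar advances on the forward or the return half.

```bash
python3 - <<'E'
from h import *
s=snapshot("scene");o=get_obs();print(o["time"],o["tool_pos"],o["ft_force"]);cv2.imwrite("pics/s7.png",s[...,::-1])
E
```

```text
14.5 [ 487.04944224 -165.43053989  114.16178666] [-3.13774232  3.11339782  2.95443158]
```

Call:
servo_tool:
  targets:
    - [-0.007,0.045,0,0,0,-0.039]
    - [-0.013,0.12,0,0,0,-0.104]
    - [-0.011,0.19,0,0,0,-0.165]
    - [-0.003,0.25,0,0,0,-0.217]
    - [0.001,0.275,0,0,0,-0.239]
    - [0.001,0.275,0,0,0,-0.239]
    - [0.001,0.275,0,0,0,-0.239]

```text
time: 15.2
tool_pos: [487.5, -125.1, 114.1]
tool_rot: [[-0.976, 0.216, -0.0], [0.216, 0.976, -0.0], [-0.0, -0.0, -1.0]]
ft_force: [-0.4, -1.8, -0.1]
width: 0.199
gripper_force: 30.0
```

```bash
python3 - <<'E'
from h import *
s=snapshot("scene");o=get_obs();print(o["time"],o["tool_pos"],o["ft_force"]);cv2.imwrite("pics/s8.png",s[...,::-1])
f=lambda n:cv2.resize(cv2.imread(f"pics/{n}.png")[215:325,225:365],None,fx=2.8,fy=2.8,interpolation=cv2.INTER_CUBIC)
out=np.vstack([np.hstack([f("scene0"),f("s6")]),np.hstack([f("s7"),f("s8")])]);print(out.shape);cv2.imwrite("pics/m8.png",out[:600,:800])
E
```

```text
15.25 [ 487.47644165 -125.04959468  114.17495389] [-2.50258915 -2.16000363  0.92306973]
(616, 784, 3)
```

View pics/m8.png

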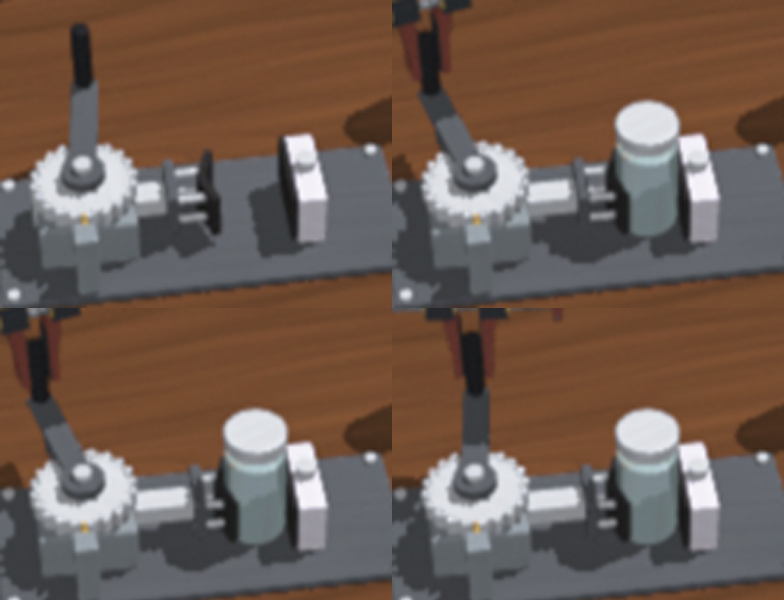

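The bar's carriage went from x=170 at the start to 188 after two forward strokes and 197 after the third. It did not move on the return, so the pad advances on the forward half. The load is now about 15 N, so one more stroke should give about 35 N.

Call:
servo_tool:
  targets:
    - [-0.007,-0.04,0,0,0,0.035]
    - [-0.012,-0.09,0,0,0,0.08]
    - [-0.014,-0.137,0,0,0,0.12]
    - [-0.012,-0.185,0,0,0,0.16]
    - [-0.008,-0.22,0,0,0,0.19]
    - [-0.004,-0.24,0,0,0,0.208]
    - [-0.003,-0.257,0,0,0,0.223]
    - [-0.001,-0.275,0,0,0,0.239]

```text
time: 16.05
tool_pos: [486.9, -163.3, 114.1]
tool_rot: [[-0.987, -0.159, -0.002], [-0.159, 0.987, 0.004], [0.001, 0.004, -1.0]]
ft_force: [-4.6, 8.7, 4.4]
width: 0.2
gripper_force: 30.0
```

Call:
servo_tool:
  targets:
    - [0,-0.004,0,0,0,0.003]
    - [0,-0.007,0,0,0,0.006]

```text
time: 16.25
tool_pos: [487.1, -164.4, 114.1]
tool_rot: [[-0.986, -0.168, -0.001], [-0.168, 0.986, 0.004], [0.001, 0.004, -1.0]]
ft_force: [-3.3, 8.5, 4.4]
width: 0.201
gripper_force: 30.0
```

Call:
servo_tool:
  targets:
    - [0,-0.007,0,0,0,0.004]
    - [0,-0.014,0,0,0,0.008]
    - [0,-0.014,0,0,0,0.008]

```text
time: 16.55
tool_pos: [487.3, -165.9, 114.1]
tool_rot: [[-0.984, -0.181, -0.001], [-0.181, 0.983, 0.004], [0.0, 0.004, -1.0]]
ft_force: [-3.7, 9.2, 4.5]
width: 0.2
gripper_force: 30.0
```

The handle is at 9 N, against about 1.7 N idle, which is roughly 33 N on the jar. I stop pumping and return the lever to rest.

Call:
servo_tool:
  targets:
    - [-0.007,0.06,0,0,0,-0.05]
    - [-0.013,0.13,0,0,0,-0.11]
    - [-0.011,0.2,0,0,0,-0.17]
    - [-0.003,0.26,0,0,0,-0.22]
    - [0.001,0.29,0,0,0,-0.247]
    - [0.001,0.296,0,0,0,-0.253]
    - [0.001,0.296,0,0,0,-0.253]
    - [0.001,0.296,0,0,0,-0.253]

```text
time: 17.35
tool_pos: [487.7, -125.1, 114.2]
tool_rot: [[-0.976, 0.216, 0.0], [0.216, 0.976, -0.0], [-0.0, 0.0, -1.0]]
ft_force: [-0.6, -1.9, -2.2]
width: 0.2
gripper_force: 30.0
```

Call:
servo_tool:
  targets:
    - [0,0,0,0,0,0]
    - [0,0,0,0,0,0]
    - [0,0,0,0,0,0]
    - [0,0,0,0,0,0]
    - [0,0,0,0,0,0]
    - [0,0,0,0,0,0]
  gripper: 0.8

```text
time: 17.95
tool_pos: [487.5, -124.8, 114.2]
tool_rot: [[-0.976, 0.217, 0.0], [0.217, 0.976, 0.0], [-0.0, 0.0, -1.0]]
ft_force: [0.0, 0.1, 0.2]
width: 0.709
gripper_force: 0.0
```

Call:
servo_tool:
  targets:
    - [0,0,0.1,0,0,0]
    - [0,0,0.3,0,0,0]
    - [0,0,0.55,0,0,0]
    - [0,0,0.8,0,0,0]
    - [0,0,1,0,0,0]
    - [0,0,1,0,0,0]
    - [0,0,1,0,0,0]
    - [0,0,1,0,0,0]

```text
time: 18.75
tool_pos: [486.8, -124.7, 263.1]
tool_rot: [[-0.976, 0.217, -0.002], [0.217, 0.976, 0.0], [0.002, -0.0, -1.0]]
ft_force: [-0.5, 0.6, -0.9]
width: 0.798
gripper_force: 0.0
```

```bash
python3 - <<'E'
from h import *
s=snapshot("scene");cv2.imwrite("pics/s9.png",s[...,::-1])
a=cv2.imread("pics/scene0.png");g=lambda i:cv2.cvtColor(i,cv2.COLOR_BGR2GRAY).astype(np.float32)
b=s[...,::-1].copy();print(get_obs()["time"])
# template: grip (rest at start), squat, cans, dish, lid; jar lid vs s8
def sh(ref,box):
    x,y,w,h=box;r=cv2.matchTemplate(g(b)[y-8:y+h+8,x-8:x+w+8],g(ref)[y:y+h,x:x+w],cv2.TM_CCOEFF_NORMED);_,v,_,l=cv2.minMaxLoc(r);return (l[0]-8,l[1]-8,round(v,3))
for n,bx in dict(grip=(244,220,20,50),squat=(155,245,38,45),can=(147,290,40,55),can2=(192,305,40,55),dish=(428,243,52,40),lid=(430,295,32,25)).items():print(n,sh(a,bx))
print("jar",sh(cv2.imread("pics/s8.png"),(303,248,28,55)),"carriage",sh(cv2.imread("pics/s8.png"),(285,272,22,30)))
E
```

```text
18.8
grip (0, 0, 0.998)
squat (0, 0, 0.912)
can (0, 0, 0.988)
can2 (0, 0, 0.997)
dish (0, 0, 1.0)
lid (0, 0, 1.0)
jar (0, 0, 1.0) carriage (1, 0, 0.832)
```

```bash
python3 - <<'E'
import cv2
for n in("s6","s7","s8","s9"):
    g=cv2.cvtColor(cv2.imread(f"pics/{n}.png"),cv2.COLOR_BGR2GRAY);print(n,g[282:287,270:312].mean(0).astype(int))
E
```

```text
s6 [176 171 148 169 214 223 221 220 218 217 217 215 214 212 212 211 209 200
 163 136 118  88  90  93  94 118 143 144 137 132 127 109  99  92  65  36
  28  36  53  82 114 128]
s7 [181 170 144 168 216 224 221 220 218 217 217 216 214 213 212 211 208 207
 204 204 196 162 136 119  82  63  61  67  95 126 128 109  98  94  71  40
  28  33  49  76 107 126]
s8 [191 169 143 167 216 224 221 220 218 218 217 215 214 213 212 211 208 207
 204 203 196 163 135 113  75  62  61  70  99 127 127 109  99  94  71  40
  28  34  49  76 107 126]
s9 [184 158 139 168 216 224 221 220 218 218 217 215 215 213 213 211 209 207
 204 203 199 177 147 133 134 136 124  86  63  60  62  71  93  95  76  43
  29  32  47  76 107 126]
```

The carriage moved on about another 3 px, one tooth, and held. Jar, grip and bystanders are in place, so I hand in.

```bash
python3 -c "
from rig import *
print(sign_off())"
```

```text
the job is handed in; nothing more can be done
None
```

I handed the job in after four strokes: the jar stands upright on the stop at about 33 N (estimated from a 9 N handle pull), the lever is back at rest and released, and the final picture shows nothing else moved; the hand-in returned no verdict.

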